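# Show the gouged cane to the inspection microscope

## Robot

A 7-joint arm with a two-finger parallel gripper is mounted at the origin on the work surface. World frame = base frame: x ahead of the robot, y to its left, z up, the work surface at z = 0. Lengths are in m, angles in rad, forces in N, time in s.
With the tool pointing down it reaches from about 0.425 to 0.95 m from the base axis. Payload 16.7 kg.
Tool frame: the origin (TCP) lies on the centre line of the jaws, within the pads' length; the fingertips stand 19 mm ahead of it and the grasp point (between the pads) is the TCP (robot.finger_overhang is the z of the fingertips in the tool frame, in m); z points along the fingers, y is the line along which they close (so a half turn about z gives the same grasp; the last joint's range is limited). The gripper opens to 94 mm and grips with 3 to 60 N. Pads are 16 mm wide; open, the fingers measure 119 mm over their backs; the gripper's body (75 mm by 177 mm) begins 78 mm behind the grasp point.
Start: joints at [-1.399, 0.426, 0.074, 1.606, -0.034, 1.111, -0.067], TCP at [0.213, 0.641, 0.224] pointing down, gripper open.
Joint ranges: [-2.85, 2.85], [-0.5, 2.14], [-1.23, 1.37], [0.21, 2.46], [-1.02, 4.16], [0.16, 2.05], [-2.73, 2.73]. Speed limits (rad/s): [1.89, 1.89, 2.39, 2.39, 3.01, 3.01, 3.01].

## Interface

Orientations are given as a 3x3 rotation matrix whose columns are the frame's x, y, z axes.
In Python, from station import robot gives the robot as it stands. Calls block until the motion is done:
- robot.goto(position, orientation): joint-space move of the TCP to a pose.
- robot.move_l(position, vel=0.15, rotation=None, guard=None): straight line of the TCP; rotation=None keeps the orientation; vel is the mean speed in m/s. With guard (N) it stops when the force on the tool has changed by that much, and returns True; else False.
- robot.set_joints(angles): joint-space move.
- robot.command_gripper(opening): opening from 0.0 (shut) to 1.0 (fully open); the grip force is fixed at half the most; returns when the fingers have stopped.
- robot.wait(seconds).
- robot.inverse_kinematics(position, orientation): joint angles nearest the present ones, or None.
- robot.sense(): the state.
- robot.grab_frame(name): name is "scene" or "top"; returns the picture (400x640x3 uint8, blue, green, red); there is no depth.
- robot.camera_model(name): a dict with "K" (3x3 intrinsics, pixels), "origin" and "orientation" of the camera in the world. Camera axes: x right, y down, z forward; pixel columns grow to the right and rows downward; lengths in m; the calibration is good to about 2 mm. A picture is of the moment at which its call begins. camera_model takes no time and is no camera call.
A pose or a line that the arm cannot do raises robot.MotionError and nothing moves.
- robot.hand_in(): hands the job in; it is judged then, once.
The state is a dict: "time_s": time; "joint_pos": joint angles; "qd": joint speeds; "joint_torque": joint torques, N m; "position": TCP position; "tcp_rot": TCP orientation; "force": force on the tool from outside, world axes, zero at the start; "moment": the same for the moment, N m; "gripper_width": opening from 0.0 (shut) to 1.0 (fully open); "gripper_force": force on a finger pad.
Only numpy, scipy, OpenCV 4.12 (cv2) and the standard library are available. Lean on these libraries where they do the work, as an engineer would, in place of code of your own. Each camera call takes 0.05 s, during which the arm holds its last target. There are 200 camera calls.

## Task

Swing the gouging machine's carriage fully back on its rod by its wooden ball, take the strip of cane out of the bed and present it end-on to the inspection microscope: strip in line with the lens axis, hollow side up as it lay in the bed, its nearer end face in focus on the axis 60 mm in front of the lens. Do not touch the microscope or disturb the other things on the table, and finish while holding the strip there in the air, still, with the carriage left back.

Things in the scene. Friction and masses are not known exactly. Their poses are not given: they have to be found in the camera images.
- carriage (a joint): hinge of the gouging machine's carriage about its guide rod, rad: 0 = down over the bed (start), 2.3 = fully back against its stop. The ball rises and goes over to the rod's far side. It turns easily, weighs about 0.4 kg and is held only by its weight: let go short of about 1.5 it falls onto the bed, past that it falls back to the stop by itself
- carriage_hinge (a point): middle of the guide rod's axis, 68 mm up; y axis = hinge axis (level, along the rod), x axis level from the ball's side to the rod's side, z up. On the fixed gouging machine: grey cast base plate 180 x 260 x 12 mm, bed parallel to the rod, 78 mm from it on the ball's side; rod 16 mm thick between two posts 90 mm high, 210 mm apart
- ball (a point): centre of the plain wooden ball handle, 36 mm diameter, on a 10 mm steel stem at the carriage's front, 138 mm from the hinge axis; 73 mm above the table with the carriage down. It pivots easily in two fingers that pinch it along the hinge axis. Carriage: grey plate 66 mm wide, its edge 34 mm from the ball's centre, brass screws on top 35 mm higher than that centre
- bed (a point): middle of the machine's bed, on its trough's floor, 46 mm above the table; axes as carriage_hinge, the trough runs along y. The bed's two ends are troughs 21 mm wide inside, 4 mm deep; over the middle 62 mm it is only a 12 mm wide rib, so that fingers can reach down on both sides of the cane, to the base plate's top 12 mm above the table
- cane_center (a point): centre, half-way up, of the strip of cane to be shown: 120 mm long, 18.6 wide, 6.5 high, bowed like a gutter, wall 3.5 mm, about 12 g, pale yellow; x axis along its length, y across, z out of its hollow side. It lies in the bed's trough under the carriage, hollow side up, length along the rod, edges free at mid-bed. Only this strip is in a machine; like ones lie elsewhere
- cane_end_a (a point): middle of the strip's end face at its +x end (60 mm from cane_center), axes as cane_center
- cane_end_b (a point): middle of the strip's end face at its -x end (60 mm from cane_center), axes as cane_center; either end may be shown to the lens
- lens (a point): middle of the microscope's front lens: end of a black tube, 35 mm diameter, 100 mm long, ringed by a white light. The tube looks 11 to 32 degrees below level, roughly towards the robot; its own x axis runs along the tube from front to back (it looks along -x), y level, z out of the tube's top side
- focus (a point): the point in focus, in the air, 60 mm straight out from the lens on the tube's axis; axes as lens. A strip in line has its length along this x axis, the shown end here, the rest further out on the -x side and so sloping down away from the lens, its hollow side towards +z
- scope: inspection microscope: black base plate 200 x 140 x 12 mm, origin under its centre, steel column 18 mm thick, 337 mm high, 80 mm behind it (+x); an arm on the column carries the tube, its pivot 240 to 290 mm up. Already set: not to be touched
- strip_long: another strip of cane, 150 mm long, lying on the table (origin under its centre, length along x)
- strip_short: another strip of cane, 120 mm long, lying on the table (origin under its centre, length along x)
- spool: upright yellow spool of red binding thread, 42 mm diameter, 58 mm high (origin under its centre)
- pliers: pliers lying flat, about 165 mm long along x, blue handles to -x, 14 mm high (origin under the pivot)
- knife: snap-off knife lying flat, 160 x 24 x 19 mm, long side along x (origin under its centre)
- gauge: dial thickness gauge on a 75 x 130 mm plate, 156 mm high (origin under its centre)
- jar: glass jar of tube cane, 84 mm diameter, 156 mm high (origin under its centre)
- tub: clear plastic tub of cane strips, 130 x 180 x 60 mm, long side along y (origin under its centre)

How it is judged:
By the outcome, as a careful person would: the job done as asked, in the order asked, and still so for the second after the job is handed in, while the arm keeps its last pose, push and grip.
It also fails if it takes over 58 s, if anything falls off the work surface, if the arm or the gripper's body presses on something with over 40 N, if the wrist force passes 120 N, or if a joint passes its speed limit or range.

## Working session

There is one attempt and no reset: what is moved stays moved. The work goes in short steps, each a Python script; the robot and the scene stay as the last script left them, time stands still between calls to the robot, and variables do not carry over. Pictures are saved under pics/ and viewed, at most 10 in all, crops included, and the job is handed in when it is done.

```bash
mkdir -p pics; ls; python3 - <<'E'
from station import robot
import cv2,numpy as np
np.set_printoptions(precision=4,suppress=True)
for n in("scene","top"):
    cv2.imwrite(f"pics/{n}0.png",robot.grab_frame(n)); print(n,robot.camera_model(n))
print(robot.sense(),robot.finger_overhang)
E
```

```text
pics
scene {'K': array([[456.9548,   0.    , 316.0169],
       [  0.    , 456.9548, 193.9649],
       [  0.    ,   0.    ,   1.    ]]), 'origin': array([1.3124, 0.809 , 0.9673]), 'orientation': array([[-0.7335,  0.3954, -0.5529],
       [ 0.6796,  0.4405, -0.5866],
       [ 0.0116, -0.806 , -0.5918]])}
top {'K': array([[396.4657,   0.    , 321.3853],
       [  0.    , 396.4657, 197.4361],
       [  0.    ,   0.    ,   1.    ]]), 'origin': array([ 0.3035, -0.0049,  1.3219]), 'orientation': array([[ 0.0311, -0.9793,  0.2001],
       [-0.9995, -0.0301,  0.008 ],
       [-0.0018, -0.2003, -0.9797]])}
{'time_s': 0.1, 'joint_pos': array([-1.3995,  0.4267,  0.0738,  1.6065, -0.0341,  1.1108, -0.0671]), 'qd': array([ 0.0009,  0.0006,  0.0014, -0.0036,  0.0007, -0.    ,  0.0004]), 'joint_torque': array([  0.006 , -93.7462,   3.6756, -45.5034,  -0.0487,   0.0168,
         0.0001]), 'position': array([0.2127, 0.6402, 0.2239]), 'tcp_rot': array([[-0.949 ,  0.3153, -0.0003],
       [ 0.3153,  0.949 , -0.0011],
       [-0.0001, -0.0011, -1.    ]]), 'force': array([ 0.135 , -0.11  , -0.1258]), 'moment': array([ 0.0606, -0.0141,  0.0275]), 'gripper_force': 0.0, 'gripper_width': 0.9997193953720303} 0.019
```

View pics/scene0.png

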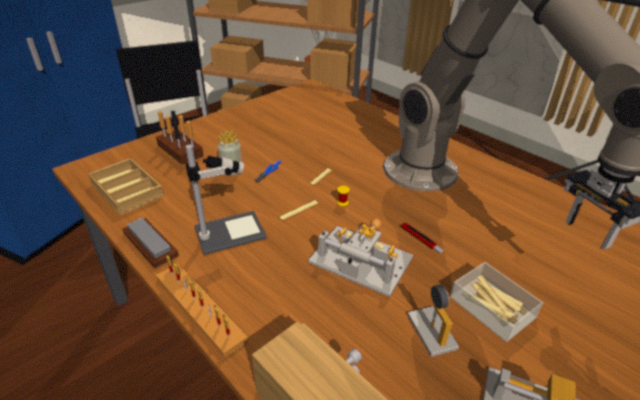

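View pics/top0.png

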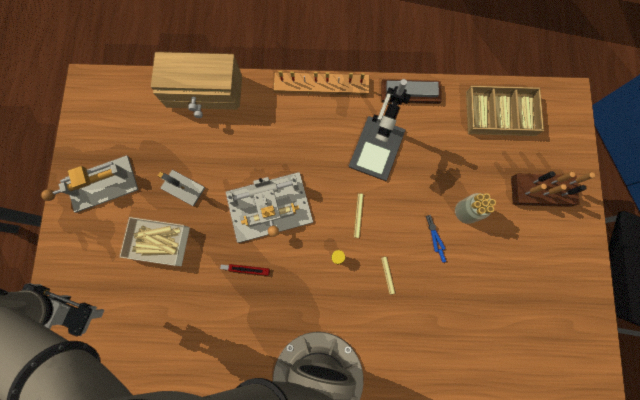

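The machine is at about (268,207) in the top view with its ball at (273,230). The scope is at about (385,130), the spool at (338,257), and the knife at (245,270). In the scene view the machine is at (362,255) and the scope tube at about (218,168).

```bash
python3 - <<'E'
import cv2,numpy as np
t=cv2.imread("pics/top0.png");s=cv2.imread("pics/scene0.png")
r=lambda im,x,y,w,h,k:cv2.resize(im[y:y+h,x:x+w],None,fx=k,fy=k,interpolation=cv2.INTER_CUBIC)
a=r(t,220,165,100,90,4);b=r(t,345,70,100,90,4)
c=r(s,300,205,120,90,3.3334)[:300,:400];d=r(s,180,135,100,75,4)[:300,:400]
cv2.imwrite("pics/c1.png",np.vstack([np.hstack([a[:300],b[:300]]),np.hstack([c,d])]))
E
```

```text
(no output)
```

View pics/c1.png

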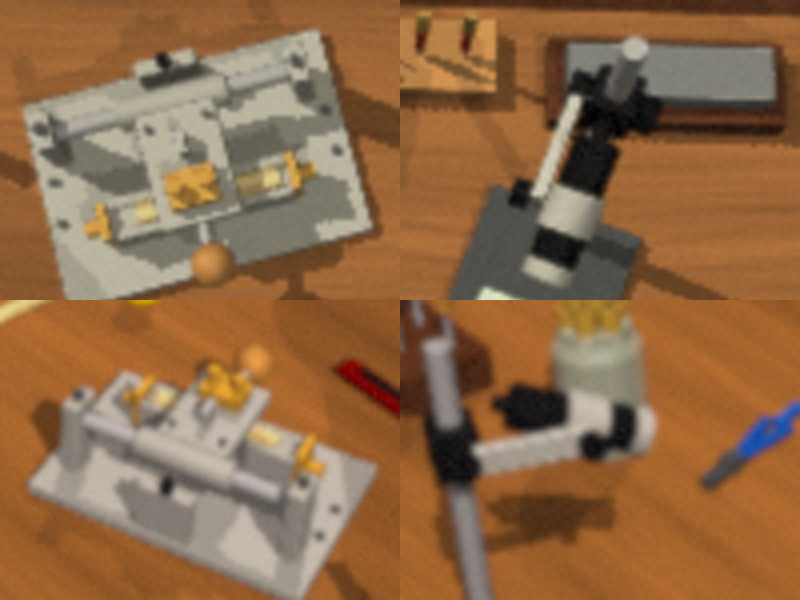

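The crops show the machine from above with its ball nearest the robot. The scope tube runs from about (496,145 in crop terms) at its rear to a white-ringed front at the lower left. I'll average frames and enlarge the tube and machine for measuring.

```bash
cat > h.py <<'E'
import numpy as np,cv2
from station import robot
np.set_printoptions(precision=4,suppress=True)
def ray(n,uv):
    c=robot.camera_model(n); d=c["orientation"]@np.linalg.inv(c["K"])@np.array([uv[0],uv[1],1.]); return c["origin"],d/np.linalg.norm(d)
def onz(n,uv,z):
    o,d=ray(n,uv); return o+d*(z-o[2])/d[2]
def tri(a,b):
    (o1,d1),(o2,d2)=ray("top",a),ray("scene",b)
    s=np.linalg.lstsq(np.c_[d1,-d2],o2-o1,rcond=None)[0]; p,q=o1+s[0]*d1,o2+s[1]*d2
    return (p+q)/2,np.linalg.norm(p-q)
def proj(n,p):
    c=robot.camera_model(n); v=c["K"]@c["orientation"].T@(np.asarray(p)-c["origin"]); return v[:2]/v[2]
E
python3 - <<'E'
from h import *
for n in("top","scene"):
    im=np.mean([robot.grab_frame(n).astype(float) for _ in range(6)],0); np.save(f"{n}.npy",im)
t=np.load("top.npy").astype(np.uint8);s=np.load("scene.npy").astype(np.uint8)
def crop(im,x,y):
    c=cv2.resize(im[y:y+50,x:x+40],None,fx=10,fy=10,interpolation=cv2.INTER_CUBIC)
    for i in range(0,40,5): cv2.line(c,(i*10,0),(i*10,500),(0,255,255) if i%10==0 else (0,90,90),1)
    for i in range(0,50,5): cv2.line(c,(0,i*10),(400,i*10),(0,255,255) if i%10==0 else (0,90,90),1)
    return c
cv2.imwrite("pics/tube.png",np.hstack([crop(t,370,95),crop(s,203,143)]))
# ball by orange blob
for n,im,(x,y,w,h) in(("top",t,(262,220,24,24)),("scene",s,(368,214,18,18))):
    c=cv2.cvtColor(im[y:y+h,x:x+w],cv2.COLOR_BGR2HSV); print(n); print(c[::3,::3,0]);print(c[::3,::3,1])
# plate corners
C=[(226.2,191.2),(300,172.3),(313.7,222.3),(236,241)]
P=[onz("top",c,.012) for c in C]
for i in range(4): print(P[i],np.linalg.norm(P[i]-P[i-1]))
print(tri((273,230.8),(376,223)))
E
```

```text
top
[[24 24 24 24 26 23 23 25]
 [28 28 28 23 25 23 26 24]
 [25 24 24 15 15 22 23 26]
 [25 26 15 16 15 15 23 22]
 [24 25 15 15 16 16 14 14]
 [23 15 14 16 15 14 14 13]
 [14 14 14 14 14 14 14 14]
 [14 14 14 14 14 14 14 14]]
[[ 36  35  35  32  35  34  35  36]
 [ 33  34  30  25  37  33  34  33]
 [ 36  34  40 136 150  46  36  33]
 [ 36  35 148 152 158 159  35  40]
 [ 35  33 136 161 157 165 165 169]
 [ 38  81 162 161 163 168 168 167]
 [168 168 165 166 166 166 167 166]
 [168 168 166 165 166 166 169 168]]
scene
[[14 14 14 14 14 14]
 [14 14 14 14 14 14]
 [14 15 15 16 14 14]
 [14 15 15 16 15 14]
 [16 15 14 15 15 14]
 [19 19 18 14 14 14]]
[[189 189 185 190 188 186]
 [190 191 186 186 185 189]
 [188 185 182 179 182 189]
 [188 181 179 169 183 186]
 [194 161 117 182 184 187]
 [209 204 178 179 188 188]]
[0.5827 0.3284 0.012 ] 0.17305923959170874
[0.6564 0.0815 0.012 ] 0.25769854658253843
[0.4858 0.0287 0.012 ] 0.17860918917924196
[0.4157 0.2827 0.012 ] 0.2635584139760822
(array([0.4453, 0.1554, 0.0752]), np.float64(0.002249164824230716))
```

View pics/tube.png

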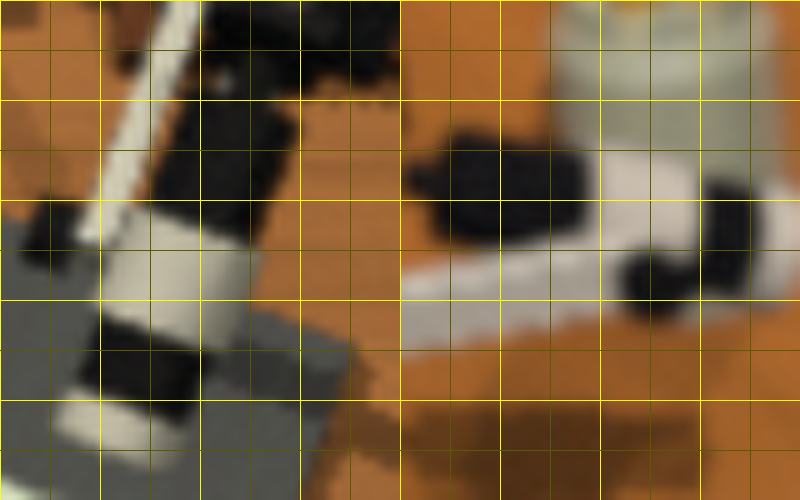

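Measured: the plate is 0.26 x 0.177 m with yaw about 16°, and the ball triangulates at z=0.075, both consistent with what was given. In the tube picture the front black band in the top view spans about (378,127)–(391,137) and the white ring's front edge is near (381,140.5). The scene crop cuts off the ring, so I need a wider one.

```bash
python3 - <<'E'
from h import *
s=np.clip(np.load("scene.npy")*1.0,0,255).astype(np.uint8);k=16
x0,y0,w,h=200,149,50,34
c=cv2.resize(s[y0:y0+h,x0:x0+w],None,fx=k,fy=k,interpolation=cv2.INTER_CUBIC)
for i in range(0,w,5): cv2.line(c,(i*k+k//2,0),(i*k+k//2,h*k),(255,255,0),1)
for i in range(0,h,5): cv2.line(c,(0,i*k+k//2),(w*k,i*k+k//2),(255,255,0),1)
cv2.imwrite("pics/tube2.png",c)
E
```

```text
(no output)
```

View pics/tube2.png

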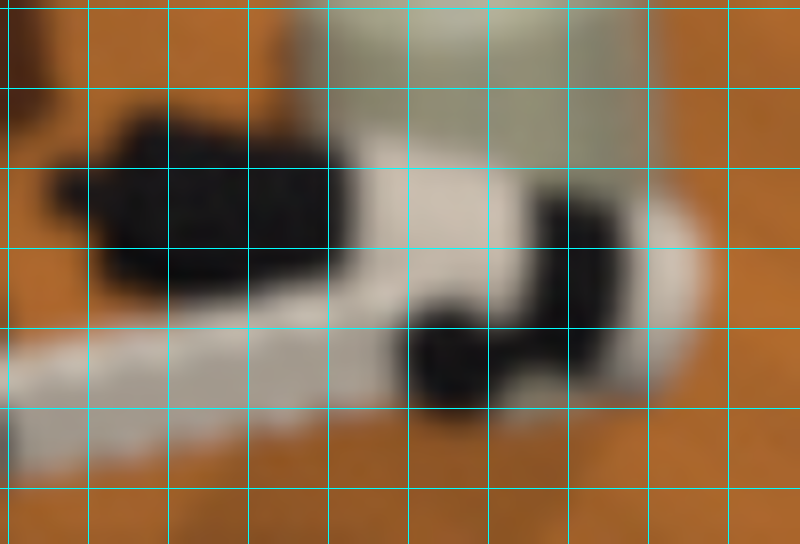

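The ring's front face is an ellipse centred at about crop (657,290), which is scene px (240.6,166.6). The tube axis runs back through about crop (150,198), which is (208.9,160.9).

```bash
cat > meas.py <<'E'
from h import *
tp=lambda u,v:np.array([370+(u+.5)/10-.5,95+(v+.5)/10-.5])
sp=lambda u,v:np.array([200+(u+.5)/16-.5,149+(v+.5)/16-.5])
def normal(n,a,b):
    v=np.cross(ray(n,a)[1],ray(n,b)[1]); return v/np.linalg.norm(v)
T=[tp(203,222),tp(113,455)]; S=[sp(150,198),sp(657,290)]
ax=np.cross(normal("top",*T),normal("scene",*S)); ax/=np.linalg.norm(ax); ax*=np.sign(ax[0])
L,gap=tri(T[1],S[1])
if __name__=="__main__":
    print("lens",L,gap,"ax",ax,"tilt",np.degrees(np.arcsin(ax[2])),"az",np.degrees(np.arctan2(ax[1],ax[0])))
    for dv in(-6,6): # tilt sensitivity
        S2=[sp(150,198+dv),S[1]];a=np.cross(normal("top",*T),normal("scene",*S2));a/=np.linalg.norm(a)*np.sign(a[0]);print(dv,np.degrees(np.arcsin(a[2])))
    # expected outlines
    y=np.cross([0,0,1],ax);y/=np.linalg.norm(y);z=np.cross(ax,y)
    for r,s,nm in((.0175,0,"face"),(.0175,.1,"rear")):
        th=np.linspace(0,2*np.pi,9)[:-1]
        for n,(x0,y0,k) in(("top",(370,95,10)),("scene",(200,149,16))):
            print(nm,n,[tuple(((proj(n,L+s*ax+r*(np.cos(t)*y+np.sin(t)*z))-[x0,y0]+.5)*k-.5).astype(int)) for t in th])
    # scope base and column checks
    print("col top",onz("top",(345+235/4,70+48/4),.337),"screen->base",onz("top",(373,156),.012))
E
python3 meas.py
```

```text
lens [ 0.7005 -0.1631  0.2349] 0.002429157225793744 ax [ 0.8552 -0.3039  0.4199] tilt 24.830558216422173 az -19.56167036266131
-6 25.51662525223469
6 24.138466715597858
face top [(np.int64(58), np.int64(431)), (np.int64(74), np.int64(439)), (np.int64(115), np.int64(455)), (np.int64(156), np.int64(469)), (np.int64(173), np.int64(472)), (np.int64(156), np.int64(464)), (np.int64(116), np.int64(448)), (np.int64(76), np.int64(434))]
face scene [(np.int64(689), np.int64(340)), (np.int64(704), np.int64(268)), (np.int64(695), np.int64(210)), (np.int64(667), np.int64(201)), (np.int64(637), np.int64(244)), (np.int64(623), np.int64(315)), (np.int64(632), np.int64(372)), (np.int64(659), np.int64(383))]
rear top [(np.int64(187), np.int64(95)), (np.int64(204), np.int64(100)), (np.int64(247), np.int64(114)), (np.int64(288), np.int64(130)), (np.int64(304), np.int64(137)), (np.int64(285), np.int64(131)), (np.int64(244), np.int64(117)), (np.int64(203), np.int64(102))]
rear scene [(np.int64(164), np.int64(247)), (np.int64(179), np.int64(171)), (np.int64(172), np.int64(112)), (np.int64(147), np.int64(103)), (np.int64(120), np.int64(148)), (np.int64(105), np.int64(222)), (np.int64(112), np.int64(282)), (np.int64(136), np.int64(292))]
col top [ 0.8289 -0.2089  0.337 ] screen->base [ 0.7221 -0.1675  0.012 ]
```

The back-projected outlines match the picture well. Lens is at about (0.7005,-0.163,0.235), tilt 24.8°, azimuth -19.6°. Next I'll cross-check the hinge from the rod, then check IK for every pose.

```bash
cat > plan.py <<'E'
from meas import *
a=np.radians(16.1); hx=np.array([np.cos(a),np.sin(a),0]); hy=np.array([-np.sin(a),np.cos(a),0]); ez=np.array([0,0,1.])
ball0=np.array([.4453,.1554,.073])
H=ball0+.138*hx; H[2]=.068
def down(y): return np.c_[np.cross(y,-ez),y,-ez]
phi0=np.arctan2(.005,-.138); r=np.hypot(.005,.138)
def ballat(th): p=phi0-th; return H+r*(np.cos(p)*hx+np.sin(p)*ez)
bed=H-.078*hx; bed[2]=.046
F=L-.06*ax
ly=np.cross(ez,ax); ly/=np.linalg.norm(ly); lz=np.cross(ax,ly)
def pres(s): return np.c_[np.cross(s*ly,-lz),s*ly,-lz]
E
python3 - <<'E'
from plan import *
P=np.array([.5778,.1937]) 
pc=np.mean([[.5827,.3284],[.6564,.0815],[.4858,.0287],[.4157,.2827]],0)
print("H",H,"bed",bed,"plate c",pc)
rl,rr=onz("top",(233.75,197),.076),onz("top",(292.5,182.5),.076)
print("rod",rl,rr,(rl+rr)/2,np.linalg.norm(rl-rr),"yaw",np.degrees(np.arctan2(-(rl-rr)[0],(rl-rr)[1])), "dist H to rod line",(H-(rl+rr)/2)@hx,(H-(rl+rr)/2)@hy)
for nm,p,R in([("ball%d"%s,ballat(t),down(s*hy)) for s in(1,-1) for t in(0,1.2,2.3)]+[("bed%d"%s,bed,down(s*hx)) for s in(1,-1)]+[("pres%d"%s,F-.06*ax,pres(s)) for s in(1,-1)]):
    print(nm,p,robot.inverse_kinematics(p,R))
E
```

```text
H [0.5779 0.1937 0.068 ] bed [0.5029 0.172  0.046 ] plate c [0.5352 0.1803]
rod [0.5507 0.2864 0.076 ] [0.6044 0.1001 0.076 ] [0.5775 0.1932 0.076 ] 0.19386746888156875 yaw 16.054100644828882 dist H to rod line 0.00045478876413994763 0.00034035403821210336
ball1 [0.4453 0.1554 0.073 ] [-0.684   0.3151  0.2467  2.1948 -0.1263  0.6445  1.5039]
ball1 [0.5343 0.1811 0.1984] [-0.6742  0.2766  0.2802  1.8981 -0.0911  0.9791  1.4986]
ball1 [0.6698 0.2202 0.1676] [-0.5485  0.529   0.1996  1.59   -0.1167  1.0342  1.536 ]
ball-1 [0.4453 0.1554 0.073 ] [-1.0445  0.3806  0.6885  2.2132 -0.3917  0.6666 -1.3681]
ball-1 [0.5343 0.1811 0.1984] [-1.0399  0.3356  0.7442  1.9172 -0.2701  0.9902 -1.4633]
ball-1 [0.6698 0.2202 0.1676] [-0.8762  0.6189  0.7009  1.6116 -0.4395  1.0744 -1.3435]
bed1 [0.5029 0.172  0.046 ] [-0.8235  0.4731  0.4635  2.0894 -0.3427  0.6514  0.1526]
bed-1 [0.5029 0.172  0.046 ] [ 0.3498  0.6611 -1.0294  2.0221  0.7434  0.8906  2.3283]
pres1 [ 0.5979 -0.1266  0.1845] [-0.4421  0.1867  0.5307  2.1551  0.0565  0.4076  1.2433]
pres-1 [ 0.5979 -0.1266  0.1845] [-0.9731  0.4052  1.2486  2.1741 -0.7118  0.4833 -1.1671]
```

The rod line agrees with the ball-derived hinge to 0.5 mm, and IK exists for every pose. Swinging the carriage now.

```bash
python3 - <<'E'
from plan import *
R=down(hy)
robot.goto(ballat(0)+[0,0,.13],R)
robot.move_l(ballat(0)+[0,0,.002],vel=.15,guard=15)
robot.command_gripper(0.0)
s=robot.sense();print(s["time_s"],s["position"],"w",s["gripper_width"]*94,s["gripper_force"],s["force"])
assert 25<s["gripper_width"]*94<40
for t in np.linspace(0,2.3,10)[1:]:
    robot.move_l(ballat(t),vel=.15)
    s=robot.sense();print(round(t,2),round(s["time_s"],2),s["position"]-ballat(t),s["force"],round(s["gripper_width"]*94,1))
cv2.imwrite("pics/swung.png",robot.grab_frame("scene")[190:310,280:440].repeat(4,0).repeat(4,1))
E
```

```text
4.5917 [0.4454 0.1552 0.075 ] w 34.07321906248508 30.000058114528656 [ 0.9303 -2.7171  0.4196]
0.26 4.97 [-0.0001 -0.0002  0.0003] [-0.3286 -4.1482 -0.6165] 34.6
0.51 5.35 [-0.      0.      0.0001] [-1.5761 -1.6607 -0.5794] 34.9
0.77 5.73 [0.     0.0004 0.0001] [-4.1474  0.2749  0.9641] 34.7
1.02 6.12 [0.     0.0008 0.0001] [-5.8991  2.7911  6.0911] 34.9
1.28 6.5 [0.0003 0.0015 0.0002] [-5.1848  6.0228  8.4911] 34.2
1.53 6.88 [0.0007 0.0021 0.0002] [-2.576   8.0361  8.4321] 33.3
1.79 7.27 [0.0016 0.003  0.0011] [-0.4029  9.6936 13.6764] 30.3
2.04 7.65 [ 0.0003  0.0003 -0.0008] [0.0279 0.3352 0.0839] 1.5
2.3 8.03 [-0.0004 -0.0006 -0.0007] [-0.1972  0.3444  0.0032] 0.4
```

View pics/swung.png

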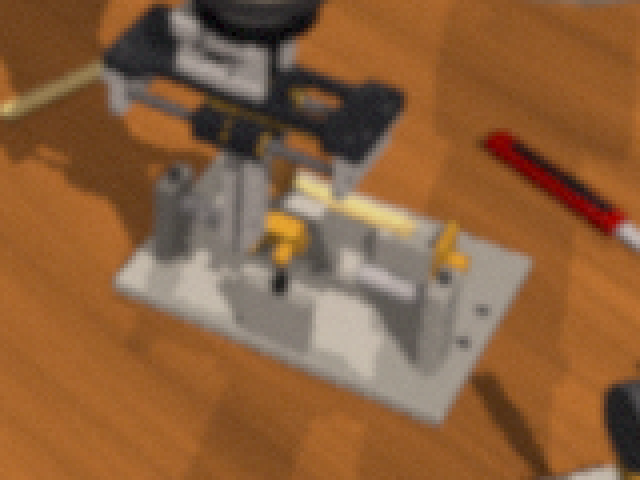

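The ball slipped out of the pinch at about 1.85 rad, past the tipping point. The scene shows the carriage back behind the rod with its brass screw at about (285,235) of the crop, and the pale cane lying free in the bed at (350,205). I'll retreat upward, step aside and check with both cameras.

```bash
python3 - <<'E'
from plan import *
p=robot.sense()["position"]
robot.move_l(p+[0,0,.12],vel=.25)
robot.command_gripper(1.0)
robot.goto(np.array([.60,-.08,.36]),down(hx))
t=np.mean([robot.grab_frame("top").astype(float) for _ in range(4)],0);s=np.mean([robot.grab_frame("scene").astype(float) for _ in range(4)],0)
np.save("top2.npy",t);np.save("scene2.npy",s)
r=lambda im,x,y:cv2.resize(im[y:y+80,x:x+100].astype(np.uint8),None,fx=4,fy=4,interpolation=cv2.INTER_CUBIC)
r2=lambda im,x,y,k=4:im
out=np.vstack([np.hstack([r(t,220,165),r(s,310,205)]),])
cv2.imwrite("pics/bed.png",cv2.resize(out,None,fx=1,fy=1))
print(robot.sense()["time_s"],robot.sense()["force"])
E
```

```text
11.7667 [ 0.6281 -0.6216 -0.851 ]
```

View pics/bed.png

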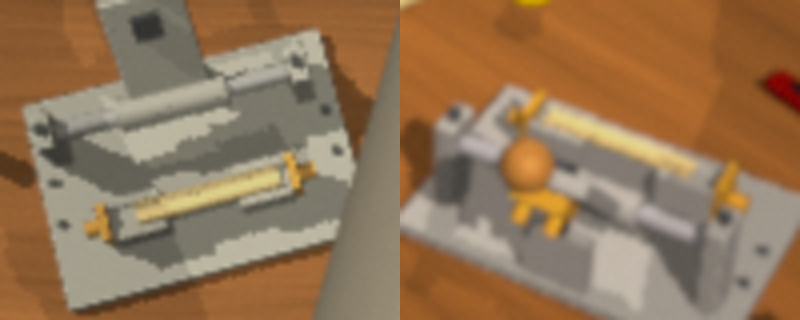

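The carriage is fully back: the ball is at scene crop (527,165), behind the rod. The cane lies bare from top crop (135,212) to (282,178). I'll measure it by mask at z≈0.0525.

```bash
python3 - <<'E'
from plan import *
t=np.load("top2.npy").astype(np.uint8); k=4
c=cv2.resize(t[165:245,220:320],None,fx=k,fy=k,interpolation=cv2.INTER_CUBIC)
h=cv2.cvtColor(c,cv2.COLOR_BGR2HSV)
print(h[195,210],h[208,150],h[225,95],h[200,292])
for lo in((21,60,120),(22,70,140)):
    m=cv2.inRange(h,lo,(35,200,255)); m=cv2.morphologyEx(m,cv2.MORPH_OPEN,np.ones((5,5)))
    cs,_=cv2.findContours(m,cv2.RETR_EXTERNAL,cv2.CHAIN_APPROX_NONE); b=max(cs,key=cv2.contourArea)
    bx=cv2.boxPoints(cv2.minAreaRect(b)); uv=np.array([220,165])+(bx+.5)/k-.5
    W=np.array([onz("top",q,.0515) for q in uv]); e=[np.linalg.norm(W[i]-W[i-1]) for i in range(4)]
    C=W.mean(0); d=W[1]-W[0] if e[1]>e[0] else W[2]-W[1]
    print(cv2.contourArea(b),e,C,"off bed x,y",(C-bed)@hx,(C-bed)@hy,"yaw",np.degrees(np.arctan2(-d[0],d[1])))
E
```

```text
[ 26  94 219] [ 21 104 199] [ 18 171 197] [30 31 90]
3351.5 [np.float64(0.02198264837920692), np.float64(0.12308002522893478), np.float64(0.022083121391614363), np.float64(0.12267577744010119)] [0.5062 0.1653 0.0515] off bed x,y 0.001264504079321634 -0.007344421611146041 yaw -163.00172472275366
1566.0 [np.float64(0.014461456912698015), np.float64(0.09825325338448927), np.float64(0.014513608432820058), np.float64(0.09804055182071088)] [0.5079 0.154  0.0515] off bed x,y -0.00020763342409310334 -0.01868235475352265 yaw -163.2537131271372
```

The cane measures 123 x 22 mm in the mask, centre (0.506,0.165), 7 mm off mid-bed along -y, yaw about 16.5°, all plausible. Grasp and lift.

```bash
cat >> plan.py <<'E'
C=np.array([.5062,.1653,.0495])
b=np.radians(16.5); cx=np.array([np.cos(b),np.sin(b),0])
E
python3 - <<'E'
from plan import *
R=down(cx)
robot.command_gripper(.5)
robot.goto(C+[0,0,.13],R)
print("guard",robot.move_l(C+[0,0,.0005],vel=.12,guard=12))
robot.command_gripper(0.0)
s=robot.sense();print(s["time_s"],s["position"],"w",s["gripper_width"]*94,s["gripper_force"],s["force"])
assert 15<s["gripper_width"]*94<22
robot.move_l(C+[0,0,.16],vel=.12)
robot.goto(L-.19*ax,pres(1))
s=robot.sense();print(s["time_s"],s["position"],"w",s["gripper_width"]*94,s["force"])
for n in("top","scene"): np.save(n+"3.npy",robot.grab_frame(n).astype(float))
t=np.load("top3.npy").astype(np.uint8);s=np.load("scene3.npy").astype(np.uint8)
q=proj("scene",L-.15*ax).astype(int);q2=proj("top",L-.15*ax).astype(int);print(q,q2)
f=lambda im,q:cv2.resize(im[q[1]-50:q[1]+50,q[0]-50:q[0]+50],None,fx=4,fy=4,interpolation=cv2.INTER_CUBIC)
cv2.imwrite("pics/pre.png",np.hstack([f(t,q2),f(s,q)]))
E
```

```text
guard False
15.6417 [0.5068 0.1656 0.0503] w 17.72027857987915 30.00098705291748 [3.1927 1.4959 1.1889]
18.1917 [ 0.5385 -0.1048  0.1552] w 17.864675312710318 [-0.0127  0.3646 -0.118 ]
[285 174] [362 187]
```

View pics/pre.png

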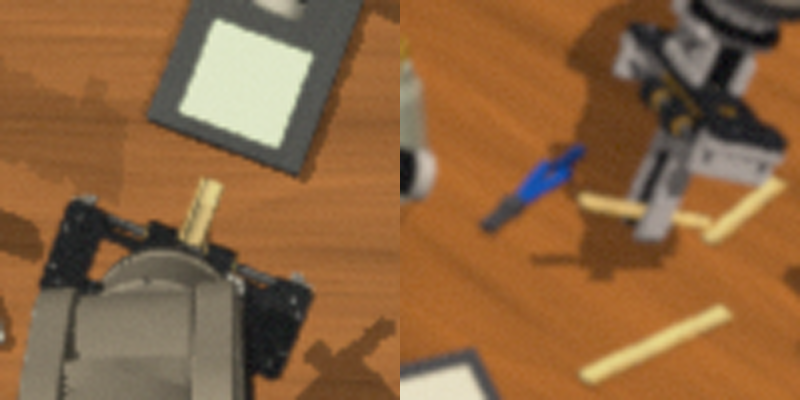

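The strip is held, with its near end at top crop (210,181) and scene crop (582,200). I'll triangulate that end and the strip direction and compare them with what I expect.

```bash
python3 - <<'E'
from plan import *
P=L-.13*ax
q=np.array([285,174]);q2=np.array([362,187])
tc=lambda u,v:q2-50+(np.array([u,v])+.5)/4-.5
sc=lambda u,v:q-50+(np.array([u-400,v])+.5)/4-.5
print("pred in crops",(proj("top",P)-q2+50.5)*4-.5,(proj("scene",P)-q+50.5)*4-.5+[400,0])
E_,g=tri(tc(210,181),sc(582,200)); d=E_-P
print(E_,g,"along ax",d@ax,"ly",d@ly,"lz",d@lz)
# strip directions seen vs predicted (crop px)
Q=L-.25*ax
for n,a in(("top",(q2,0)),("scene",(q,400))):
    v=proj(n,P)-proj(n,Q); print(n,"pred slope deg",np.degrees(np.arctan2(v[1],v[0])))
# seen by mask: scene strip pixels, near part; min-area rect
t=np.load("scene3.npy").astype(np.uint8); c=cv2.resize(t[q[1]-50:q[1]+50,q[0]-50:q[0]+50],None,fx=4,fy=4,interpolation=cv2.INTER_CUBIC)
h=cv2.cvtColor(c,cv2.COLOR_BGR2HSV); m=cv2.inRange(h,(18,50,130),(35,170,255)); m[:, :170]=0
for nm,(x0,x1) in(("near",(170,240)),("far",(275,310))):
    mm=m*0; mm[185:235,x0:x1]=m[185:235,x0:x1]; ys,xs=np.nonzero(mm); print(nm,xs.min(),xs.max(),[ (x,ys[xs==x].mean().round(1),ys[xs==x].min(),ys[xs==x].max()) for x in range(x0+12,x1,10) if (xs==x).any()])
t=np.load("top3.npy").astype(np.uint8); c=cv2.resize(t[q2[1]-50:q2[1]+50,q2[0]-50:q2[0]+50],None,fx=4,fy=4,interpolation=cv2.INTER_CUBIC)
h=cv2.cvtColor(c,cv2.COLOR_BGR2HSV); m=cv2.inRange(h,(18,50,130),(35,170,255)); mm=m*0; mm[170:245,175:230]=m[170:245,175:230]; ys,xs=np.nonzero(mm); print("top",ys.min(),[(y,xs[ys==y].mean().round(1),xs[ys==y].min(),xs[ys==y].max()) for y in range(180,240,8)])
E
```

```text
pred in crops [213.8506 178.7955] [579.9046 200.6598]
[ 0.588  -0.1213  0.1812] 0.0017481516045741183 along ax -0.0014847109528143725 ly 0.0016930770130068277 lz 0.0016589830794876226
top pred slope deg -68.87417581870521
scene pred slope deg -169.71923484307732
near 178 239 [(182, np.float64(199.0), np.int64(192), np.int64(206)), (192, np.float64(202.0), np.int64(194), np.int64(210)), (202, np.float64(205.0), np.int64(198), np.int64(212)), (212, np.float64(206.5), np.int64(199), np.int64(214)), (222, np.float64(208.5), np.int64(201), np.int64(216)), (232, np.float64(209.5), np.int64(202), np.int64(217))]
far 275 309 [(287, np.float64(219.5), np.int64(214), np.int64(225)), (297, np.float64(220.0), np.int64(215), np.int64(225)), (307, np.float64(226.0), np.int64(218), np.int64(234))]
top 178 [(180, np.float64(207.0), np.int64(200), np.int64(214)), (188, np.float64(209.5), np.int64(197), np.int64(222)), (196, np.float64(207.5), np.int64(195), np.int64(220)), (204, np.float64(204.5), np.int64(192), np.int64(217)), (212, np.float64(200.5), np.int64(188), np.int64(213)), (220, np.float64(197.5), np.int64(185), np.int64(210)), (228, np.float64(195.0), np.int64(182), np.int64(208)), (236, np.float64(192.0), np.int64(180), np.int64(204))]
```

The end is within 1.7 mm of prediction and the slopes agree within 1°. I'll apply about half of that residual and move in along the axis.

```bash
python3 - <<'E'
from plan import *
T=L-.119*ax-.0008*ly-.0008*lz
robot.move_l(T,vel=.04); robot.wait(.7)
s=robot.sense();print(s["time_s"],s["position"]-T,s["tcp_rot"]-pres(1),s["gripper_width"]*94,s["force"],np.abs(s["qd"]).max())
f=lambda im,q:cv2.resize(im[q[1]-50:q[1]+50,q[0]-50:q[0]+50],None,fx=4,fy=4,interpolation=cv2.INTER_CUBIC)
ims=[]
for n in("top","scene"):
    q=proj(n,F).astype(int); c=f(robot.grab_frame(n),q)
    for p in(F,L): x=((proj(n,p)-q+50.5)*4-.5).astype(int); cv2.circle(c,tuple(int(i) for i in x),3,(255,0,255),1)
    ims.append(c)
cv2.imwrite("pics/final.png",np.hstack(ims))
E
```

```text
20.9167 [ 0. -0.  0.] [[-0. -0.  0.]
 [-0.  0. -0.]
 [-0. -0.  0.]] 17.905656760395463 [ 0.2142  0.2497 -0.1092] 0.002339174653415734
```

View pics/final.png

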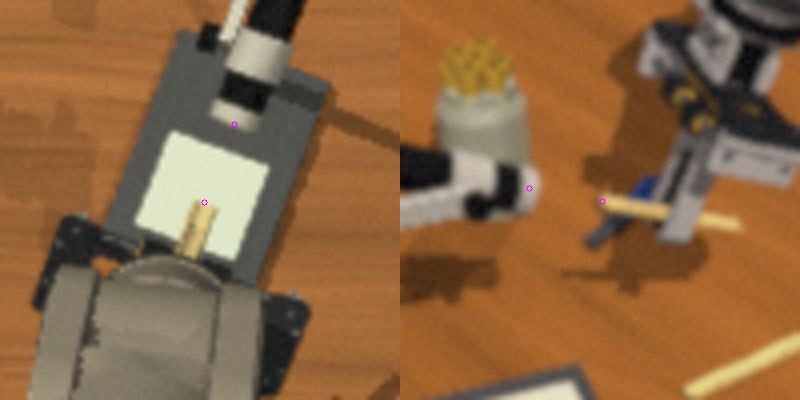

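The strip's end sits on the focus marker in both views (top crop (204,203), scene crop (603,201)), in line with the tube, and the arm is still.

```bash
python3 -c "
from station import robot
print(robot.hand_in())"
```

```text
the job is handed in; nothing more can be done
None
```

The job is handed in with the carriage fully back and the strip held still, hollow side up and in line with the tube, its near end about 60 mm from the lens (within 2–3 mm by the cameras); the ball slipped from the pinch near 1.85 rad, so the carriage fell the last part back to its stop.

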